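# Heaviest rivet tin to the bottom, spacer over it

### The job

The three steel tins of rivets and buckles on the leatherworker's bench look alike but weigh differently, so heft them to find the heaviest. Pack the heaviest one at the bottom of the low wooden tray, flat and lengthwise between its end boards, then lay the spacer board centrally along the tray across the tops of both end boards, so that the next layer will rest clear of the tin. Set things down rather than dropping them, leave the two lighter tins lying flat on the bench, and do not disturb the other things there.

Things in the scene. Friction and masses are not known exactly. Their poses are not given: they have to be found in the camera images.
- tin_a: closed rectangular steel tin with a flush lid, 120 long x 60 wide x 50 high; the three are outwardly identical. Origin at the centre of its underside, x along its length, z up. Rigid, lies flat on the bench; weighs between 0.24 and 0.90 kg, centre of mass near its middle. The weights of any two tins differ by at least 0.15 kg; which tin weighs what changes from start to start and cannot be seen
- tin_b: closed rectangular steel tin with a flush lid, 120 long x 60 wide x 50 high; the three are outwardly identical. Origin at the centre of its underside, x along its length, z up. Rigid, lies flat on the bench; weighs between 0.24 and 0.90 kg, centre of mass near its middle. The weights of any two tins differ by at least 0.15 kg; which tin weighs what changes from start to start and cannot be seen
- tin_c: closed rectangular steel tin with a flush lid, 120 long x 60 wide x 50 high; the three are outwardly identical. Origin at the centre of its underside, x along its length, z up. Rigid, lies flat on the bench; weighs between 0.24 and 0.90 kg, centre of mass near its middle. The weights of any two tins differ by at least 0.15 kg; which tin weighs what changes from start to start and cannot be seen
- carrier: low wooden packing tray, fixed to the bench: base board 166 long x 100 wide x 10 thick, with an upright board 12 thick across each end, its top 70 above the bench; 140 clear between the end boards, the long sides open. One tin fits lengthwise between the end boards, its top then 10 below theirs. Origin at the centre of the underside (on the bench), x along its length, z up
- spacer: spacer board: flat plywood slat 190 long x 60 wide x 18 thick, 0.13 kg, lying on the bench. Origin at the centre of its underside, x along its length, z up. Just long enough to lie across the tops of both end boards of the tray when centred on it
- spool: bystander: wooden thread spool standing, 44 diameter x 60 high; origin at the centre of its foot
- jar: bystander: amber glass jar with a black cap, 60 diameter x 75 high; origin at the centre of its foot
- mallet: bystander: wooden mallet lying down, 260 long, head 70 thick; origin under the joint of handle and head, x along it towards the head's far end
- awl: bystander: awl with a wooden handle lying down, 150 long; x along it
- wood_block: bystander: reddish wooden block 130 x 55 x 40 high; origin at the centre of its underside, x along its length
There are look-alikes about, which are no part of the job. Leave any yellow look-alike of the tin_c alone.

How it is judged:
At the end, for the whole second after the job is handed in: The heaviest tin lies flat on the tray's base (judged by its load on the tray), centre within 30 mm of the tray's. The spacer lies level on both end boards, clear of the tin, centre within 25 mm, length within 12 degrees of the tray's. The other tins lie flat on the bench. All is at rest (((height (world z) of tin_a between 0.005 and 0.015 m and horizontal distance between tin_a and carrier below 0.03 m and angle between tin_a's own z axis and vertical below 0.06 rad and contact force between tin_a and carrier above 6.5 N and contact force between tin_a and spacer below 0.3 N and height (world z) of each of tin_b, tin_c below 0.006 m and angle between each of tin_b, tin_c's own z axis and vertical below 0.1 rad) or (height (world z) of tin_b between 0.005 and 0.015 m and horizontal distance between tin_b and carrier below 0.03 m and angle between tin_b's own z axis and vertical below 0.06 rad and contact force between tin_b and carrier above 6.5 N and contact force between tin_b and spacer below 0.3 N and height (world z) of each of tin_a, tin_c below 0.006 m and angle between each of tin_a, tin_c's own z axis and vertical below 0.1 rad) or (height (world z) of tin_c between 0.005 and 0.015 m and horizontal distance between tin_c and carrier below 0.03 m and angle between tin_c's own z axis and vertical below 0.06 rad and contact force between tin_c and carrier above 6.5 N and contact force between tin_c and spacer below 0.3 N and height (world z) of each of tin_a, tin_b below 0.006 m and angle between each of tin_a, tin_b's own z axis and vertical below 0.1 rad)) and height (world z) of spacer between 0.065 and 0.075 m and horizontal distance between spacer and carrier below 0.025 m and angle between the x axis of spacer and the x axis of carrier, either way round below 0.21 rad and angle between spacer's own z axis and vertical below 0.06 rad and linear speed of each of spacer, tin_a, tin_b, tin_c below 0.02 m/s); the robot touches nothing.
It fails at once if a bystander was moved more than 40 mm or knocked over (distance of any of spool, jar, mallet, awl, wood_block from where it was at the start of the episode above 0.04 m or angle between any of spool, jar's own z axis and vertical above 0.5 rad).
It fails at once if a tin or the spacer was dropped from more than about 20 mm ((linear speed of tin_a above 0.6 m/s and contact force between the fingers and tin_a below 0.05 N) or (linear speed of tin_b above 0.6 m/s and contact force between the fingers and tin_b below 0.05 N) or (linear speed of tin_c above 0.6 m/s and contact force between the fingers and tin_c below 0.05 N) or (linear speed of spacer above 0.6 m/s and contact force between the fingers and spacer below 0.05 N)).
It also fails if it takes over 72 s, if anything falls off the work surface, if the arm or the gripper's body presses on something with over 40 N, if the wrist force passes 120 N, or if a joint passes its speed limit or range.

### The arm

A 6-joint arm with a two-finger parallel gripper is mounted at the origin on the work surface. World frame = base frame: x ahead of the robot, y to its left, z up, the work surface at z = 0. Lengths are in m, angles in rad, forces in N, time in s.
With the tool pointing down it reaches from about 0.3 to 0.75 m from the base axis. Payload 8.5 kg.
Tool frame: the origin (TCP) lies at the very end of the fingers, on their centre line; the grasp point (between the pads) lies 19 mm behind it; z points along the fingers, y is the direction in which the jaws open and shut (so a half turn about z gives the same grasp; the last joint's range is limited). The gripper opens to 85 mm and grips with 20 to 120 N. Pads are 22 mm wide; open, the fingers measure 114 mm over their backs; the gripper's body (76 mm by 85 mm) begins 54 mm behind the grasp point. The pads swing forward as they close: fully open they stand 13 mm farther back than shut.
Start: joints at [-1.327, 0.381, 1.297, -0, 1.464, -0.215], TCP at [0.244, -0.493, 0.209] pointing down, gripper open.
Joint ranges: [-3.11, 3.11], [-0.89, 2.33], [0.22, 2.48], [-1.42, 4.56], [0.17, 2.85], [-2.88, 2.88]. Speed limits (rad/s): [2.39, 2.39, 3.14, 3.14, 3.14, 3.14].

### API

Orientations are given as a unit quaternion [x, y, z, w].
In Python, from rig import robot gives the robot as it stands. Calls block until the motion is done:
- robot.movep(position, orientation): joint-space move of the TCP to a pose.
- robot.move_straight(position, feed=0.15, rotation=None): straight line of the TCP; rotation=None keeps the orientation; feed is the mean speed in m/s.
- robot.move_joints(angles): joint-space move.
- robot.set_gripper(opening, newtons=None): opening from 0.0 (shut) to 1.0 (fully open); newtons is the grip in N (None keeps the last); returns when the fingers have stopped.
- robot.wait(seconds).
- robot.solve_ik(position, orientation): joint angles nearest the present ones, or None.
- robot.grab_frame(name): name is "scene" or "top"; returns the picture (480x640x3 uint8, blue, green, red); there is no depth.
- robot.camera_params(name): a dict with "fx", "fy", "cx", "cy" (pixels), "k1" (the pictures are not rectified: a ray, as slopes to the right and down, at radius r is drawn at 1 + k1 r^2 times it, then the intrinsics apply), "R" (3x3) and "t" (3): a world point X has camera coordinates R X + t. Camera axes: x right, y down, z forward; pixel columns grow to the right and rows downward; lengths in m; the calibration is good to about 2 mm. A picture is of the moment at which its call begins. camera_params takes no time and is no camera call.
A pose or a line that the arm cannot do raises robot.MotionError and nothing moves.
- robot.finish_job(): hands the job in, once; it reports no verdict.
Readings, each from a call of its own:
- robot.current_clock(): time.
- robot.current_qpos(): joint angles.
- robot.current_qd(): joint speeds.
- robot.current_tau(): joint torques, N m.
- robot.current_ee_pos(): TCP position.
- robot.current_orientation(): TCP orientation.
- robot.current_ft_force(): force on the tool from outside, world axes, zero at the start.
- robot.current_torque(): the same for the moment, N m.
- robot.current_width(): opening from 0.0 (shut) to 1.0 (fully open).
Only numpy, scipy, OpenCV 4.12 (cv2) and the standard library are available. Lean on these libraries where they do the work, as an engineer would, in place of code of your own. Each camera call takes 0.05 s, during which the arm holds its last target.

## Working session

There is one attempt and no reset: what is moved stays moved. The work goes in short steps, each a Python script; the robot and the scene stay as the last script left them, time stands still between calls to the robot, and variables do not carry over. Pictures are saved under pics/ and viewed, and the job is handed in when it is done.

```bash
ls; mkdir -p pics; python3 - <<'E'
from rig import robot
import cv2
for n in("scene","top"):
    cv2.imwrite(f"pics/{n}0.png",robot.grab_frame(n)); print(n,robot.camera_params(n))
print(robot.current_clock(),robot.current_ee_pos(),robot.current_orientation(),robot.current_ft_force())
E
```

```text
pics
scene {'fx': 491.6099491914194, 'fy': 491.6099491914194, 'cx': 321.90363425216003, 'cy': 241.92904317991963, 'k1': -2.711509840399587e-05, 'R': array([[ 0.88999616,  0.4559119 ,  0.00715363],
       [ 0.39162891, -0.7562846 , -0.52408053],
       [-0.23352437,  0.46923123, -0.85163867]]), 't': array([-0.47125851, -0.16538776,  1.16620747])}
top {'fx': 534.5110637657974, 'fy': 534.5110637657974, 'cx': 316.6737122842391, 'cy': 248.00303484828729, 'k1': -0.04648110863113766, 'R': array([[ 0.01162682, -0.99991933,  0.00511388],
       [-0.98015677, -0.01240881, -0.1978351 ],
       [ 0.1978826 , -0.00271221, -0.98022198]]), 't': array([0.00301158, 0.53588633, 1.07382514])}
0.1 [ 0.24351152 -0.49281958  0.20837533] [ 9.73798859e-01  2.27410066e-01 -1.40655751e-05 -6.66676174e-04] [-0.219298   -0.58512598 -0.50099851]
```

View pics/top0.png

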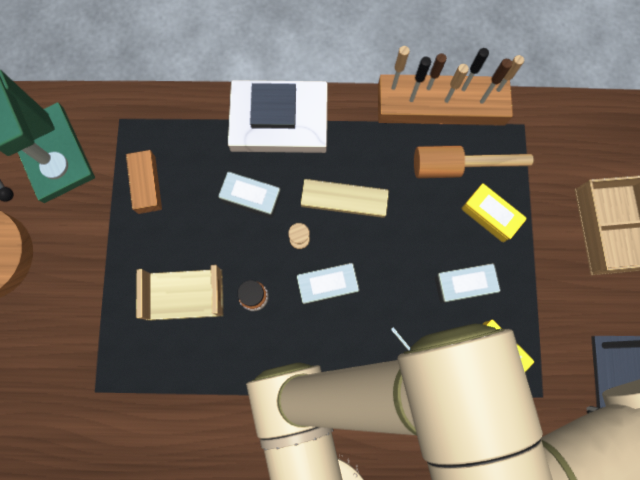

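View pics/scene0.png

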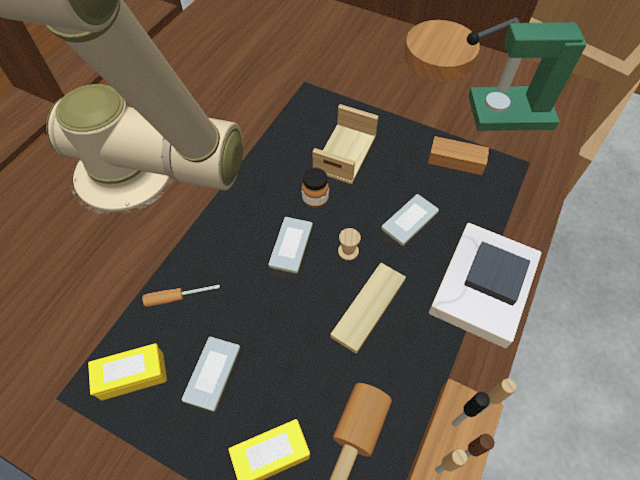

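The top view shows the three blue-grey tins at about (249,193), (328,283) and (469,283). The tray is at (180,294) with the jar close beside it at (253,295), the spacer is at (345,198), and the spool is at (299,236). The yellow boxes are the look-alikes.

```bash
cat > h.py <<'E'
import numpy as np, cv2
from rig import robot
def cast(name,px,z):
    c=robot.camera_params(name); K=np.array([[c['fx'],0,c['cx']],[0,c['fy'],c['cy']],[0,0,1]])
    d=np.array([c['k1'],0,0,0,0])
    n=cv2.undistortPoints(np.asarray(px,float).reshape(-1,1,2),K,d).reshape(-1,2)
    r=np.c_[n,np.ones(len(n))]@c['R']; o=-c['R'].T@c['t']
    return (o+r*((z-o[2])/r[:,2])[:,None])[:,:2]
def rect(name,mask,z,amin=800):
    out=[]
    cs,_=cv2.findContours(mask,cv2.RETR_EXTERNAL,cv2.CHAIN_APPROX_NONE)
    for c in cs:
        if cv2.contourArea(c)<amin: continue
        w=cast(name,c,z)
        (cx,cy),(a,b),an=cv2.minAreaRect((w*1000).astype(np.float32))
        if a<b: a,b,an=b,a,an+90
        an=(an+90)%180-90
        out.append((round(cx/1000,4),round(cy/1000,4),round(a),round(b),round(an,1),tuple(c.reshape(-1,2).mean(0).round())))
    return out
E
python3 - <<'E'
from h import *
for n in("top","scene"):
    im=cv2.imread(f"pics/{n}0.png"); hsv=cv2.cvtColor(im,cv2.COLOR_BGR2HSV)
    for p in ([(235,190),(328,296),(305,290),(455,285),(345,198),(320,190),(180,294),(142,300),(217,280)] if n=="top" else [(285,235),(292,270),(205,400),(370,310),(345,345)]): print(n,p,im[p[1],p[0]],hsv[p[1],p[0]])
    m=cv2.inRange(hsv,(80,0,150),(125,90,255))|cv2.inRange(hsv,(0,0,200),(180,40,255))
    m=cv2.morphologyEx(m,cv2.MORPH_OPEN,np.ones((3,3)))
    print("tins",*rect(n,m,.05),sep="\n")
    m=cv2.inRange(hsv,(20,50,120),(30,140,255)); m=cv2.morphologyEx(m,cv2.MORPH_OPEN,np.ones((3,3)))
    print("wood",*rect(n,m,.018),sep="\n")
im=cv2.imread("pics/top0.png");cv2.imwrite("pics/crop.png",cv2.resize(im[140:340,110:410],None,fx=2.6,fy=2.6,interpolation=2))
E
```

```text
top (235, 190) [252 249 247] [108   5 252]
top (328, 296) [225 222 201] [ 94  27 225]
top (305, 290) [232 222 202] [100  33 232]
top (455, 285) [251 248 246] [108   5 251]
top (345, 198) [175 221 230] [ 25  61 230]
top (320, 190) [168 215 225] [ 25  65 225]
top (180, 294) [187 231 239] [ 25  55 239]
top (142, 300) [ 81 116 141] [ 18 109 141]
top (217, 280) [ 69  98 122] [ 16 111 122]
tins
(0.2283, -0.317, 226, 70, 13.3, (np.float64(476.0), np.float64(398.0)))
(0.468, -0.3118, 119, 61, -79.5, (np.float64(469.0), np.float64(282.0)))
(0.4635, -0.0136, 120, 60, -76.6, (np.float64(327.0), np.float64(283.0)))
(0.6587, 0.1585, 119, 60, 72.6, (np.float64(249.0), np.float64(192.0)))
(0.9561, 0.0038, 1540, 380, -89.1, (np.float64(317.0), np.float64(48.0)))
wood
(0.2105, -0.2581, 231, 40, 15.5, (np.float64(444.0), np.float64(408.0)))
(0.2458, -0.4056, 233, 37, 9.8, (np.float64(513.0), np.float64(391.0)))
(0.4381, 0.2977, 137, 102, -85.8, (np.float64(178.0), np.float64(292.0)))
(0.6586, -0.051, 191, 64, 83.1, (np.float64(344.0), np.float64(197.0)))
scene (285, 235) [227 227 225] [ 90   2 227]
scene (292, 270) [152 173 163] [ 44  31 173]
scene (205, 400) [206 199 187] [101  24 206]
scene (370, 310) [160 199 209] [ 24  60 209]
scene (345, 345) [ 75 117 141] [ 19 119 141]
tins
(0.6256, -0.3786, 70, 34, 49.9, (np.float64(268.0), np.float64(451.0)))
(0.469, -0.3128, 119, 58, -79.3, (np.float64(210.0), np.float64(373.0)))
(1.0541, -0.0938, 327, 227, -88.2, (np.float64(565.0), np.float64(400.0)))
(0.8493, 0.093, 216, 157, 89.9, (np.float64(488.0), np.float64(281.0)))
(0.4637, -0.0142, 119, 58, -76.7, (np.float64(290.0), np.float64(243.0)))
(0.6592, 0.1577, 120, 59, 72.6, (np.float64(410.0), np.float64(217.0)))
wood
(0.6607, -0.0529, 194, 62, 83.1, (np.float64(368.0), np.float64(307.0)))
(0.4424, 0.297, 133, 102, -85.9, (np.float64(350.0), np.float64(147.0)))
(-0.208, 0.1214, 171, 156, 83.5, (np.float64(88.0), np.float64(108.0)))
```

View pics/crop.png

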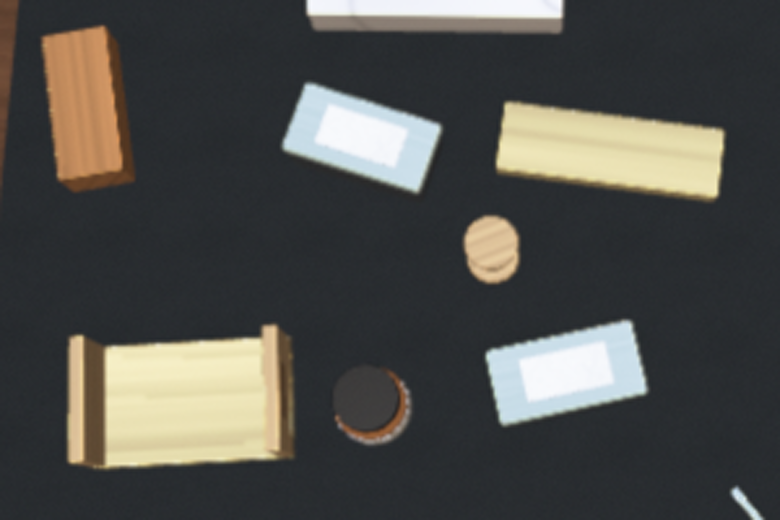

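```bash
python3 - <<'E'
from h import *
c=np.array([(68,337),(68,465),(281,455),(277,325)])/2.6+[110,140]
w=cast("top",c,.07); print("tray outer corners top",w.round(4).tolist(),w.mean(0))
L=(w[0]+w[1])/2;R=(w[2]+w[3])/2; d=R-L; print(np.linalg.norm(d),np.linalg.norm(w[0]-w[1]),np.linalg.norm(w[2]-w[3]),np.degrees(np.arctan2(d[1],d[0])),(L+R)/2)
b=np.array([(105,348),(105,466),(265,460),(262,340)])/2.6+[110,140]
print("base visible",cast("top",b,.01).round(4).tolist())
# scene: tray board top corners
s=[(342,107),(378,122),(355,164),(313,151)]
print("scene",cast("scene",s,.07).round(4).tolist())
print("jar",cast("top",[(366/2.6+110,398/2.6+140)],.075),"spool",cast("top",[(491/2.6+110,242/2.6+140)],.06))
print("yellow",cast("scene",[(88,374),(158,346),(164,366),(95,386)],.05).round(3).tolist())
im=cv2.imread("pics/scene0.png");cv2.imwrite("pics/crop2.png",cv2.resize(im[90:200,290:400],None,fx=5,fy=5,interpolation=2))
E
```

```text
tray outer corners top [[0.4822, 0.3824], [0.381, 0.3747], [0.3913, 0.208], [0.494, 0.216]] [0.43711247 0.29527667]
0.1669209434225278 0.10147834237532302 0.10308227201275197 -86.18789298378857 [0.43711247 0.29527667]
base visible [[0.4826, 0.3708], [0.3844, 0.3639], [0.3913, 0.2318], [0.4912, 0.2392]]
scene [[0.3949, 0.3681], [0.4922, 0.3624], [0.4988, 0.2203], [0.3982, 0.2111]]
jar [[0.43624069 0.14255074]] spool [[0.5661323  0.04749374]]
yellow [[0.28, -0.415], [0.358, -0.317], [0.39, -0.342], [0.305, -0.426]]
```

View pics/crop2.png

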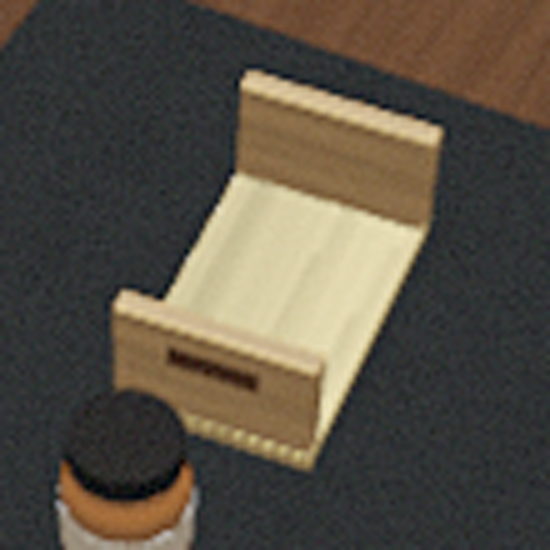

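```bash
python3 - <<'E'
from h import *
w=cast("scene",np.array([(250,70),(443,127),(322,374),(114,297)])/5+[290,90],.07)
L=w[:2].mean(0);R=w[2:].mean(0);d=R-L;print(w.round(4).tolist(),(L+R)/2,np.linalg.norm(d),np.degrees(np.arctan2(d[1],d[0])))
E
cat >> h.py <<'E'
from scipy.spatial.transform import Rotation as Ro
def quat(deg): return (Ro.from_euler('z',deg,degrees=True)*Ro.from_euler('x',180,degrees=True)).as_quat()
def force(n=5):
    f=[]
    for _ in range(n): f.append(robot.current_ft_force()); robot.wait(.04)
    return np.mean(f,0)
def log(s): print(s,"t",round(robot.current_clock(),2),"p",np.round(robot.current_ee_pos(),3),"w",round(robot.current_width(),3),"f",np.round(force(1),2))
def heft(x,y,deg):
    robot.movep([x,y,.13],quat(deg)); robot.move_straight([x,y,.008],.12); f0=force(); log("down")
    robot.set_gripper(0,newtons=50); log("grip")
    robot.move_straight([x,y,.04],.06); robot.wait(.3); f1=force(8); log("lift")
    print("HEFT",(f1-f0).round(3))
def release(x,y,z):
    robot.move_straight([x,y,z],.05); log("set"); robot.set_gripper(1.0); robot.move_straight([x,y,z+.11],.2)
E
python3 - <<'E'
from h import *
heft(.4685,-.3123,100.6)
E
```

```text
[[0.3861, 0.3751], [0.4847, 0.3831], [0.4986, 0.2176], [0.3955, 0.2152]] [0.44124148 0.2977318 ] 0.16313118810577787 -85.90685795656495
down t 2.62 p [ 0.469 -0.312  0.009] w 0.999 f [-0.32  0.16  0.01]
grip t 3.03 p [ 0.469 -0.312  0.008] w 0.685 f [-2.12  1.    4.56]
lift t 4.39 p [ 0.469 -0.312  0.04 ] w 0.691 f [-0.08  0.48 -2.9 ]
HEFT [-0.477 -0.034 -2.772]
```

```bash
python3 - <<'E'
from h import *
release(.4685,-.3123,.009)
heft(.4636,-.0139,103.3)
release(.4636,-.0139,.009)
heft(.6590,.1581,72.6)
E
```

```text
set t 5.2 p [ 0.469 -0.312  0.009] w 0.692 f [-0.47 -0.76 -2.49]
down t 8.85 p [ 0.464 -0.014  0.008] w 1.001 f [-0.21  1.07 -0.61]
grip t 9.28 p [ 0.463 -0.014  0.008] w 0.689 f [-3.3  -0.29  7.34]
lift t 10.63 p [ 0.464 -0.014  0.04 ] w 0.689 f [ 0.01  0.3  -8.27]
HEFT [ 0.706  0.24  -7.904]
set t 11.44 p [ 0.464 -0.014  0.009] w 0.689 f [ 0.53 -1.37 -6.92]
down t 14.97 p [0.659 0.158 0.009] w 0.998 f [-0.24  0.27  0.22]
grip t 15.38 p [0.659 0.158 0.008] w 0.685 f [-1.34  0.43  4.07]
lift t 16.73 p [0.659 0.158 0.04 ] w 0.688 f [ 0.26 -0.04 -5.06]
HEFT [-0.242 -0.233 -4.84 ]
```

Hefts came out at about 2.8, 7.9 and 4.8 N, so the middle tin is the heaviest.

```bash
python3 - <<'E'
from h import *
release(.6590,.1581,.009)
x,y=.4636,-.0139
robot.movep([x,y,.12],quat(103.3)); robot.move_straight([x,y,.008],.12)
robot.set_gripper(0,newtons=60); robot.move_straight([x,y,.17],.12)
tx,ty=.439,.2965
robot.movep([tx,ty,.17],quat(94)); robot.move_straight([tx,ty,.085],.12); log("above")
im=robot.grab_frame("scene"); cv2.imwrite("pics/ab_s.png",cv2.resize(im[60:220,270:430],None,fx=3.5,fy=3.5,interpolation=2))
im=robot.grab_frame("top"); cv2.imwrite("pics/ab_t.png",im)
E
```

```text
set t 17.54 p [0.659 0.158 0.009] w 0.686 f [-0.28 -0.51 -5.22]
above t 24.71 p [0.44  0.296 0.086] w 0.684 f [ 0.15 -0.67 -8.04]
```

View pics/ab_s.png

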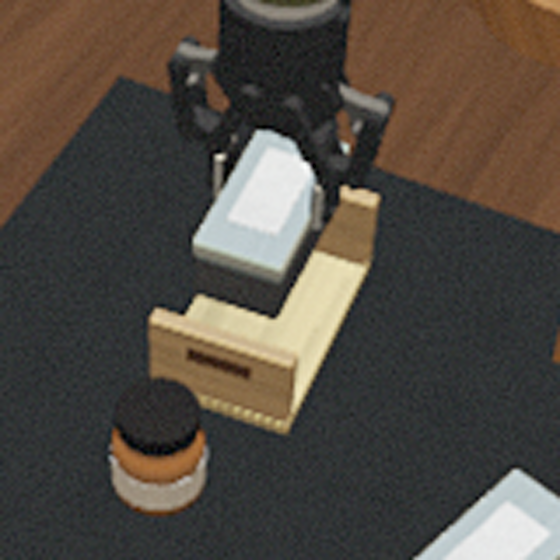

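View pics/ab_t.png

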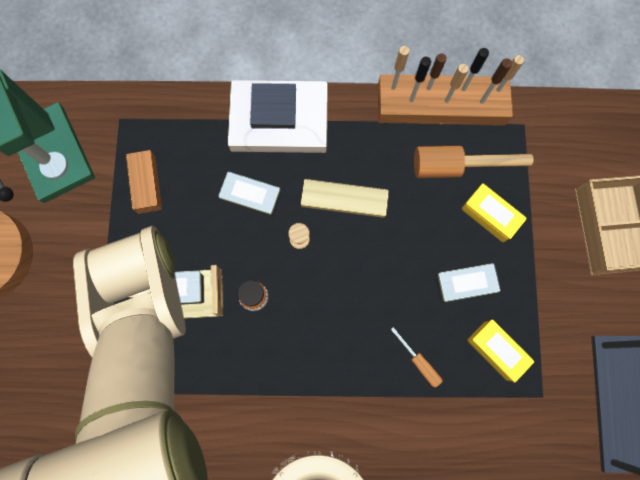

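The tin is held level over the tray, with its near end at about (202,287) in the top view. I'll check that end, then lower it.

```bash
python3 - <<'E'
from h import *
print(cast("top",[(202,287),(202,303),(201,271)],.127).round(4).tolist(), "expect y~.2365")
E
```

```text
[[0.4409, 0.2316], [0.4098, 0.23], [0.4723, 0.2352]] expect y~.2365
```

```bash
python3 - <<'E'
from h import *
x,y=.439,.2985
robot.move_straight([x,y,.085],.05)
for z in(.055,.03,.022,.0185):
    robot.move_straight([x,y,z],.05); log(z)
E
```

```text
0.055 t 25.85 p [0.439 0.299 0.055] w 0.685 f [ 0.44  0.82 -7.54]
0.03 t 26.54 p [0.439 0.299 0.03 ] w 0.685 f [-0.06  0.64 -8.04]
0.022 t 26.89 p [0.439 0.298 0.022] w 0.688 f [-0.33  0.07 -7.34]
0.0185 t 27.18 p [0.439 0.299 0.019] w 0.685 f [ 0.33 -0.07 -2.72]
```

```bash
python3 - <<'E'
from h import *
x,y=.439,.2985
robot.move_straight([x,y,.0178],.03); log("set")
robot.set_gripper(1.0); robot.move_straight([x,y,.15],.2)
x,y=.6595,-.052
robot.movep([x,y,.12],quat(83.1)); log("over spacer")
cv2.imwrite("pics/t2.png",robot.grab_frame("top"));im=robot.grab_frame("scene"); cv2.imwrite("pics/s2.png",im)
E
```

```text
set t 27.48 p [0.44  0.299 0.019] w 0.682 f [-2.04 -0.45  5.79]
over spacer t 30.25 p [ 0.659 -0.051  0.12 ] w 0.998 f [ 0.79 -0.39 -0.03]
```

View pics/t2.png

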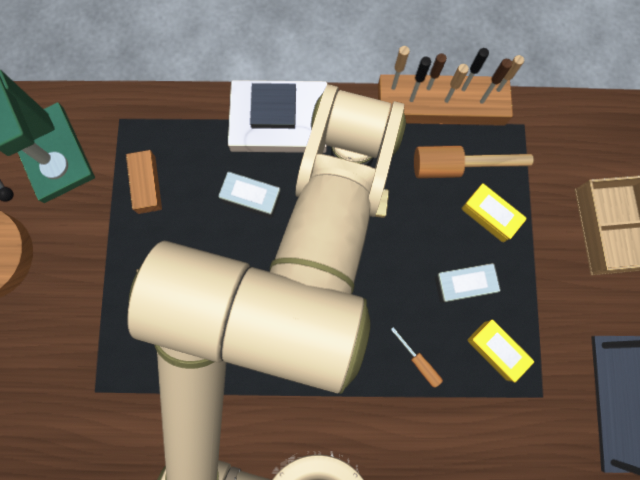

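View pics/s2.png

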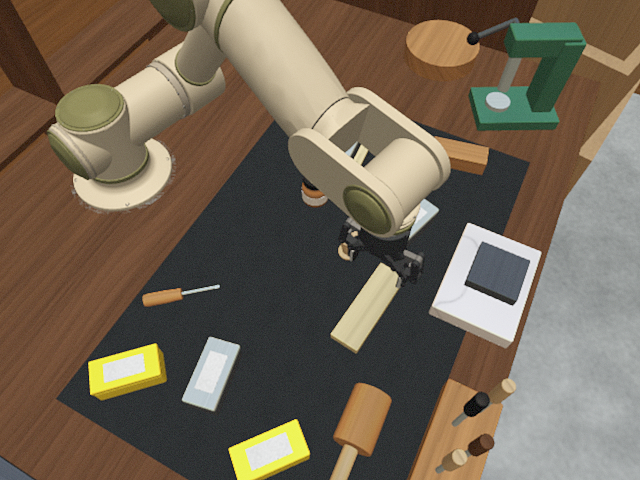

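```bash
python3 - <<'E'
from h import *
x,y=.6595,-.052
robot.move_straight([x,y,.003],.12); log("down")
robot.set_gripper(0,newtons=40); log("grip")
robot.move_straight([x,y,.17],.12); log("lift")
robot.movep([.439,.2965,.19],quat(94)); log("over")
cv2.imwrite("pics/t3.png",robot.grab_frame("top"));im=robot.grab_frame("scene"); cv2.imwrite("pics/s3.png",cv2.resize(im[40:220,250:450],None,fx=3,fy=3,interpolation=2))
E
```

```text
down t 31.52 p [ 0.66  -0.052  0.004] w 1.002 f [ 0.38  0.58 -0.27]
grip t 32.33 p [ 0.659 -0.052  0.003] w -0.0 f [-0.1   0.11 -0.01]
lift t 33.91 p [ 0.659 -0.052  0.169] w -0.001 f [-0.04 -0.06 -0.06]
over t 35.48 p [0.44  0.296 0.19 ] w -0.001 f [0.01 0.82 0.12]
```

View pics/t3.png

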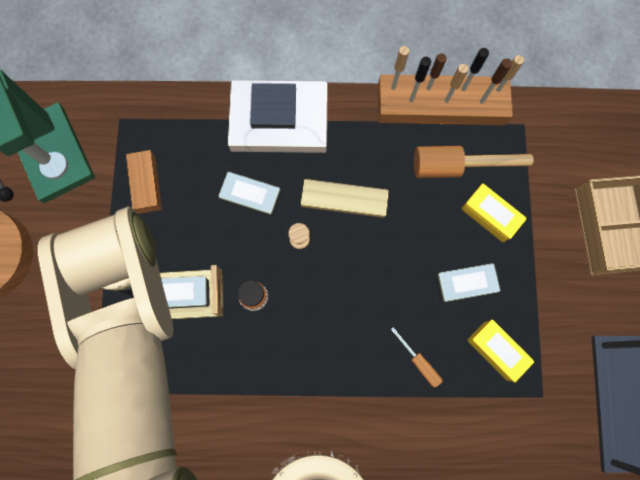

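View pics/s3.png

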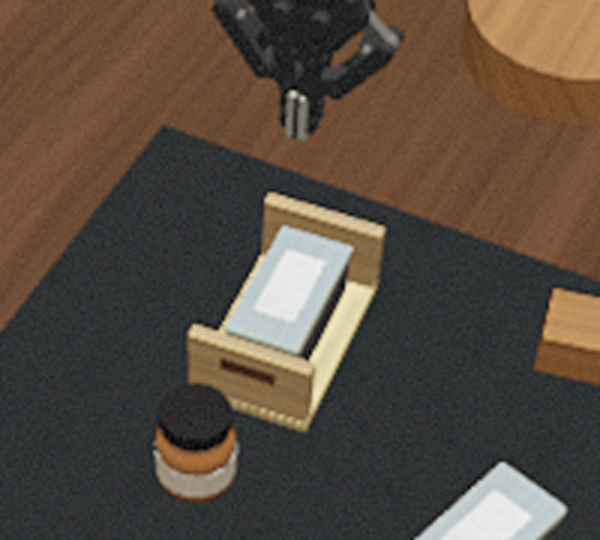

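The grasp missed: the gripper shut completely and the spacer is still at (345,198). The tin is lying well in the tray. I'll check whether the spacer moved before retrying.

```bash
python3 - <<'E'
from h import *
for n in("top0","t3"):
    im=cv2.imread(f"pics/{n}.png"); hsv=cv2.cvtColor(im,cv2.COLOR_BGR2HSV)
    m=cv2.inRange(hsv,(20,50,120),(30,140,255)); m=cv2.morphologyEx(m,cv2.MORPH_OPEN,np.ones((3,3)))
    print(n,[r for r in rect("top",m,.018) if r[0]>.55])
a=cv2.imread("pics/top0.png");b=cv2.imread("pics/t3.png")
cv2.imwrite("pics/cmp.png",np.vstack([cv2.resize(i[165:230,280:410],None,fx=5,fy=4.5,interpolation=2) for i in(a,b)]))
c=robot.camera_params("scene")
for p in([.6595,-.052,.12],[.6595,-.052,.018],[.44,.296,.19]):
    q=c['R']@p+c['t'];print(p,q[:2]/q[2]*c['fx']+[c['cx'],c['cy']])
E
```

```text
top0 [(0.6586, -0.051, 191, 64, 83.1, (np.float64(344.0), np.float64(197.0)))]
t3 [(0.6586, -0.051, 191, 64, 83.1, (np.float64(344.0), np.float64(197.0)))]
[0.6595, -0.052, 0.12] [373.44319624 280.41435788]
[0.6595, -0.052, 0.018] [368.47048307 304.00020614]
[0.44, 0.296, 0.19] [348.66783966  92.39312436]
```

View pics/cmp.png

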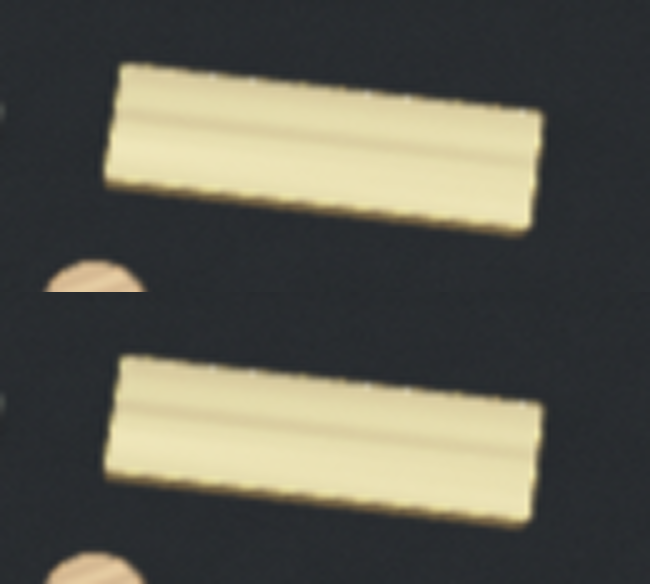

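The spacer hasn't moved. In the scene view the shut fingertips sit about 15 mm higher than the TCP should project, so the pads passed over the 18 mm board. I'll retry lower, partly open, stepping down while watching the force.

```bash
python3 - <<'E'
from h import *
x,y=.6593,-.0517
robot.set_gripper(.84)
robot.movep([x,y,.10],quat(83.1)); f0=force(3); robot.move_straight([x,y,.003],.12); log("a")
print(f0, robot.solve_ik([x,y,-.012],quat(83.1)))
im=robot.grab_frame("scene"); cv2.imwrite("pics/s4.png",cv2.resize(im[220:380,290:470],None,fx=4,fy=3.7,interpolation=2))
try:
    for z in(0,-.003,-.006):
        robot.move_straight([x,y,z],.05); f=force(2)-f0; print(z,f.round(2))
        if f[2]>2.5: break
except robot.MotionError as e: print(e)
log("end")
E
```

```text
a t 38.94 p [ 0.66  -0.052  0.004] w 0.838 f [ 0.48  0.59 -0.65]
[-0.78507921  0.39272806  0.20386479] [-2.56878587e-01  7.81144646e-01  1.23327727e+00 -4.44089210e-16
  1.12717074e+00 -1.36450868e-01]
0 [ 1.12  0.28 -0.25]
-0.003 [ 0.59 -0.79  0.11]
-0.006 [ 0.63 -0.48 -0.68]
end t 40.03 p [ 0.659 -0.052 -0.006] w 0.84 f [-0.21  0.11 -0.62]
```

View pics/s4.png

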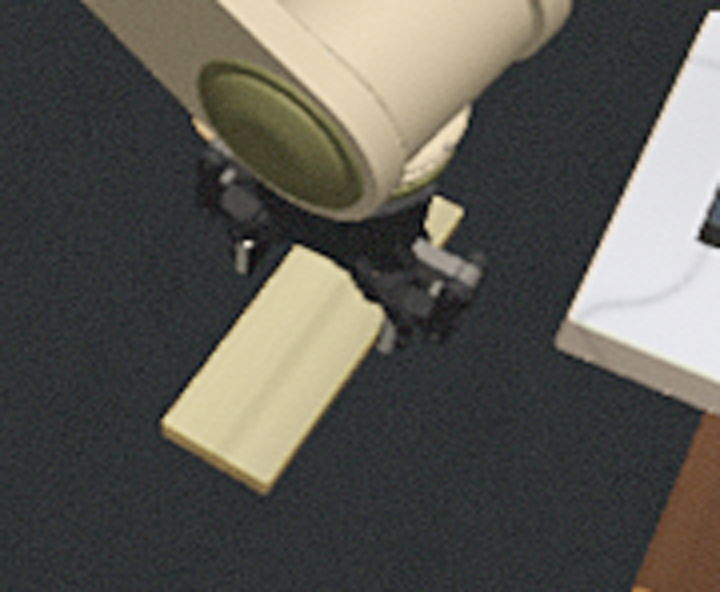

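No contact at -6 mm and the fingers straddle the board. I'll go a bit lower, then grip.

```bash
python3 - <<'E'
from h import *
x,y=.6593,-.0517
f0=np.array([0,0,-.1]); z=-.006
for zz in(-.009,-.012,-.014):
    robot.move_straight([x,y,zz],.05); z=zz; f=force(2)-f0; print(zz,f.round(2))
    if f[2]>2.5: z=zz+.003; robot.move_straight([x,y,z],.05); break
robot.set_gripper(0,newtons=40); log("grip")
if robot.current_width()>.5:
    robot.move_straight([x,y,z+.03],.06); log("lift")
    im=robot.grab_frame("scene"); cv2.imwrite("pics/s5.png",cv2.resize(im[220:380,290:470],None,fx=4,fy=3.7,interpolation=2))
E
```

```text
-0.009 [0.01 0.47 0.1 ]
-0.012 [0.52 0.59 0.47]
-0.014 [ 0.37 -0.22  0.04]
grip t 41.34 p [ 0.66  -0.052 -0.013] w 0.679 f [-1.44  0.06  4.93]
lift t 42.03 p [ 0.659 -0.052  0.016] w 0.685 f [-0.29 -0.22 -1.64]
```

View pics/s5.png

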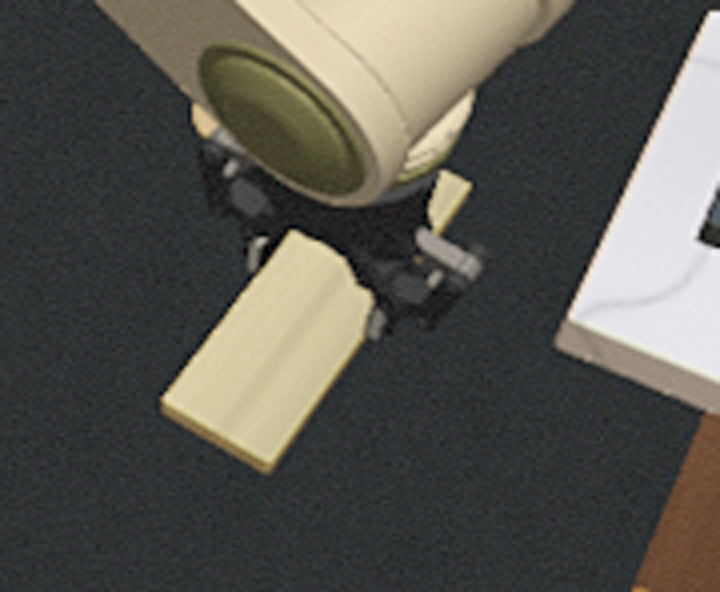

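The spacer is held level and reads about 1.4 N, which matches 0.13 kg. Carrying it to the tray.

```bash
python3 - <<'E'
from h import *
x,y=.6593,-.0517
robot.move_straight([x,y,.15],.15)
x,y=.439,.2975
robot.movep([x,y,.15],quat(94)); robot.move_straight([x,y,.075],.1); log("above")
im=robot.grab_frame("scene"); cv2.imwrite("pics/s6.png",cv2.resize(im[40:220,250:450],None,fx=3,fy=3,interpolation=2))
cv2.imwrite("pics/t6.png",cv2.resize(robot.grab_frame("top")[180:380,60:300],None,fx=3,fy=3,interpolation=2))
E
```

```text
above t 45.59 p [0.439 0.298 0.076] w 0.681 f [ 0.28 -0.89 -1.19]
```

View pics/s6.png

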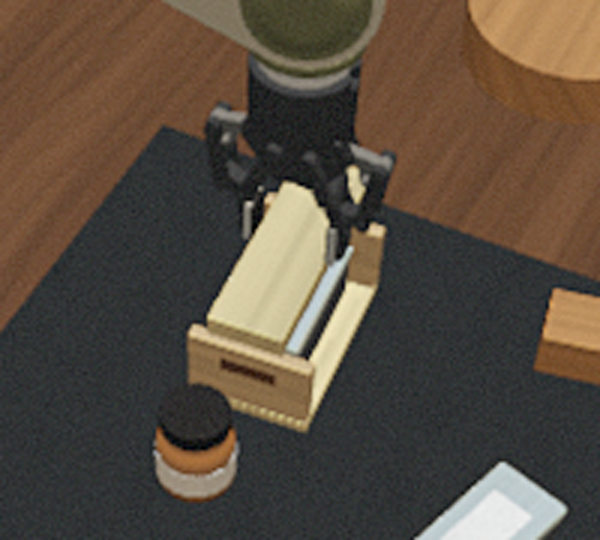

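View pics/t6.png

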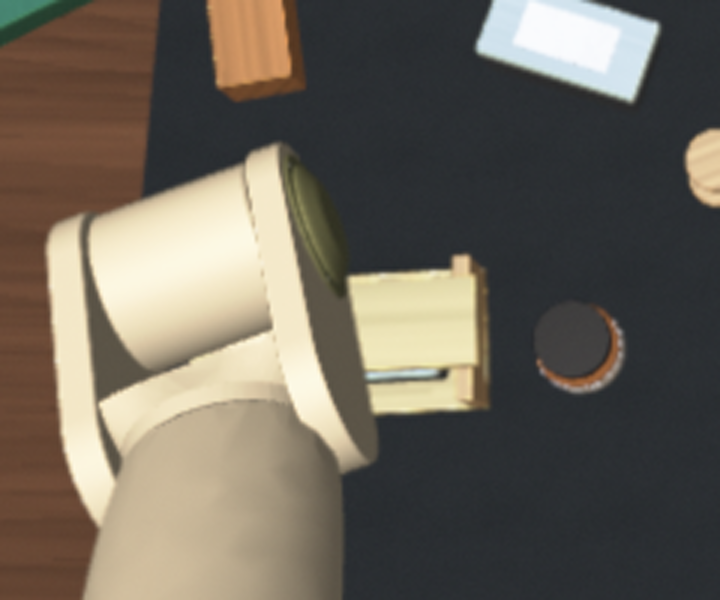

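```bash
python3 - <<'E'
from h import *
print(cast("top",np.array([(477,273),(476,364)])/3+[60,180],.1075).round(4).tolist())
x,y=.439,.2975; f0=force(4); z=.066
robot.move_straight([x,y,z],.05)
while z>.054:
    z-=.002; robot.move_straight([x,y,z],.04); f=force(2)-f0; print(round(z,4),f.round(2))
    if f[2]>1.3: break
log("c")
E
```

```text
[[0.4758, 0.2035], [0.4154, 0.2013]]
0.064 [ 0.   -0.03 -1.07]
0.062 [ 0.32  0.33 -0.55]
0.06 [-0.76 -0.46 -0.71]
0.058 [ 0.19 -0.45 -0.33]
0.056 [-0.5  -0.71  6.25]
c t 47.9 p [0.439 0.298 0.057] w 0.682 f [ 0.01 -0.5   5.73]
```

Contact came at the expected height and the near end is within 1 mm of where it should be. Releasing and checking.

```bash
python3 - <<'E'
from h import *
x,y=.439,.2975
robot.move_straight([x,y,.0568],.04)
robot.set_gripper(1.0); robot.move_straight([x,y,.17],.15)
robot.move_joints([-1.327,0.381,1.297,0,1.464,-.215]); log("away")
t=robot.grab_frame("top");s=robot.grab_frame("scene")
cv2.imwrite("pics/t7.png",t);cv2.imwrite("pics/s7.png",s)
for n,im in(("top",t),("scene",s)):
    hsv=cv2.cvtColor(im,cv2.COLOR_BGR2HSV)
    m=cv2.inRange(hsv,(20,50,150),(30,140,255)); m=cv2.morphologyEx(m,cv2.MORPH_OPEN,np.ones((3,3)))
    print(n,"spacer@.088",[r for r in rect(n,m,.088) if r[1]>.2])
    m=cv2.inRange(hsv,(80,0,150),(125,90,255))|cv2.inRange(hsv,(0,0,200),(180,40,255))
    print(n,"tins",[r for r in rect(n,m,.05) if r[2]<130])
E
```

```text
away t 52.36 p [ 0.244 -0.493  0.209] w 1.0 f [0.15 0.3  0.04]
top spacer@.088 [(0.442, 0.2983, 191, 69, -85.9, (np.float64(174.0), np.float64(289.0)))]
top tins [(0.4683, -0.3117, 119, 60, -79.7, (np.float64(469.0), np.float64(282.0))), (0.6589, 0.1584, 120, 60, 72.6, (np.float64(249.0), np.float64(192.0)))]
scene spacer@.088 [(0.4395, 0.2974, 193, 62, -86.1, (np.float64(346.0), np.float64(128.0)))]
scene tins [(0.6255, -0.3785, 70, 34, 50.2, (np.float64(268.0), np.float64(451.0))), (0.4693, -0.3128, 119, 58, -79.3, (np.float64(210.0), np.float64(373.0))), (0.6594, 0.1577, 120, 59, 72.6, (np.float64(410.0), np.float64(217.0)))]
```

View pics/t7.png

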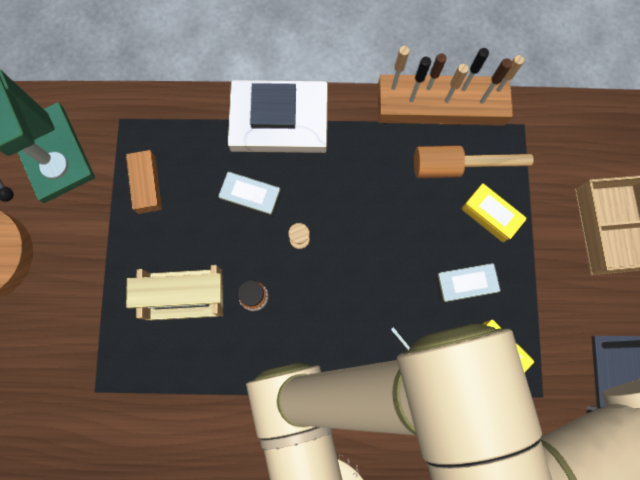

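View pics/s7.png

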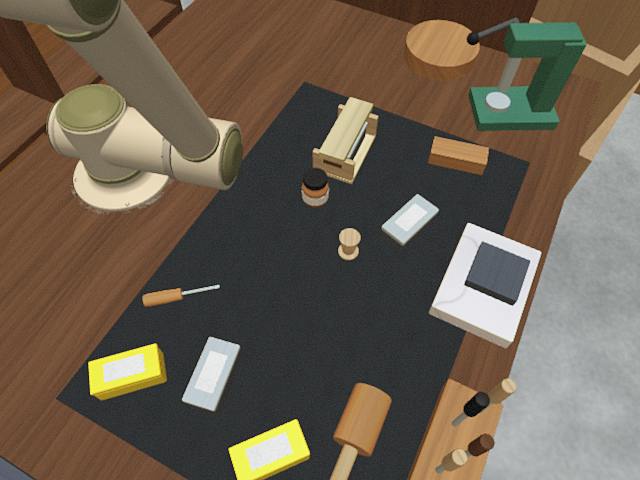

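Both views show the spacer resting on both end boards: the top view at about (174,289), the scene view at (346,128). The tin is below it, and the two lighter tins and the bystanders look to be where they started. Handing in.

```bash
python3 -c "
from rig import robot
robot.finish_job(); print(robot.current_clock())"
```

```text
the job is handed in; nothing more can be done
the job is handed in; nothing more can be done
```

I hefted all three tins, packed the heaviest in the tray and laid the spacer across both end boards. I handed the job in at about 52 s of the 72 s allowed, and no verdict was reported.

- **Weights:** the tins read about 2.8 N, 7.9 N and 4.8 N. The middle one, near (0.46, -0.01), was the heaviest, at roughly 0.8 kg.
- **Heaviest tin:** I lowered it until the force reading showed it touching the base. A picture before the spacer went on showed it lying flat between the end boards.
- **Spacer:** it made contact at the expected height, about 70 mm. Afterwards it measured within about 3 mm and 1° of the tray in both views.
- **Lighter tins and other things:** the two lighter tins measured within about 1 mm of where they started, lying flat. The jar, spool, mallet, wood block and awl looked undisturbed in the pictures; I did not measure them.

**What went wrong or disagreed:**
- **Missed grasp:** the first try for the spacer missed and the gripper shut above it, because the fingertips sit about 15 mm higher than the TCP reading suggests. The spacer did not move, and going 17 mm lower worked.
- **Camera disagreement:** the two views put the tray's centre about 4 mm apart, so I used the mean. The last top view showed the spacer 69 mm wide instead of 60, probably because the mask also took in its side.

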